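# Clamp the board and hold the spring gauge on its marked spot

### The job

The board is already loaded in the jig: first swing the jig's clamp arm fully down onto it. Then take the spring-tipped gauge out of the stand and hold it upright with its tip on the board's pencilled cross, pressing lightly so that the plunger goes about half way in and does not bottom out. Finish while still holding the gauge there; do not shift the board, and leave the centre punch and the other things where they are.

Things in the scene. Friction and masses are not known exactly. Their poses are not given: they have to be found in the camera images.
- jig: Plywood jig fixed to the bench, 180 (x) x 260 (y) x 15 mm; origin at the centre of its underside. A 12 mm high fence runs along y behind the board (face at x = +6 mm); an end stop stands at the right (face y = -96 mm). A steel hinge bracket, top 65 mm above the bench, stands behind the fence at x = +58, y = -45 mm. Position and yaw vary.
- clamp (a joint): Dark steel clamp arm of the jig, hinged on a level axis along the jig's y. 0 rad = fully down, level, its rubber pad (79 mm from the hinge) on the board's right half; grows as the arm swings up and back, to 1.4. Starts raised, 0.7 to 1.05 rad. Friction of 0.28 N m keeps it where it is left; close it by pushing the tab at its free end to the jig's -x and down.
- clamp_hinge (a point): Point on the clamp's hinge axis, in the middle of the arm's width, 52 mm above the bench. With the clamp down the arm points from here along the jig's -x axis.
- clamp_tab (a point): Centre of the upper face of the flat tab (32 x 34 mm, 8 mm thick) at the arm's free end; 122 mm out from the hinge along the arm and 6 mm above the arm's centre line. With the clamp down it lies at height 58 mm; its axes turn with the arm (x and y are the jig's when down).
- board: Loose timber offcut, 50 (x) x 160 (y) x 19 mm, lying in the jig on the plywood with its length along the jig's y axis, its top 34 mm above the bench; origin at the centre of its underside. A pencilled cross is drawn near its left (+y) end.
- mark (a point): Centre of the pencilled cross (dark lines 22 mm long) on the board's top face, 45 mm from the board's centre towards +y, 34 mm above the bench.
- stand: Wooden stand fixed to the bench, 70 (x) x 160 (y) x 60 mm high, origin at the centre of its underside, with two round pockets 19 mm wide and 55 mm deep, 40 mm to either side of its centre along y. The gauge hangs in one, the centre punch in the other; which is which varies, so do position and yaw.
- gauge: Gauge, 0.16 kg, upright in the stand. Origin: free tip of its plunger; z up. From there: 8 mm thick steel plunger (0-12 mm), 16 mm nose (12-47), flat-sided grey body 26 (x) x 36 (y) mm (47-137), cap to 140; dark window low on its -x face. Its body rests on the stand's top, origin 13 mm above the bench; raise it over 47 mm to clear. Grip it across the 26 mm (x) at about 115 mm.
- plunger (a joint): How far the gauge's plunger is pressed in, m: 0 = free, 0.010 = bottomed. Its spring begins at 1.2 N and rises by 0.6 N a mm (4.2 N at half way, 7.2 N when bottomed).
- gauge_tip (a point): The round end of the plunger, the point that touches; moves with the plunger.
- punch: Centre punch, a plain round steel tool with a pointed foot and a round collar, 18 mm thick in the handle, 105 mm long, standing in the stand's other pocket, its top 118 mm above the bench (lift the gauge over it); origin at its point, z up. To be left alone.
- pencil: Carpenter's pencil, 168 mm, lying on the bench in front; leave alone. Origin at the middle of its underside.
- pliers: Pliers, 176 mm, lying on the bench in front; leave alone. Origin at the middle of the underside.
- try_square: Try square, 218 x 125 mm, wooden stock and steel blade, lying at the right; leave alone. Origin at the middle of its underside.
- tape_measure: Tape measure, 93 x 34 x 72 mm, standing behind; leave alone. Origin at the middle of its underside.
- block_plane: Block plane, 173 x 50 x 65 mm, standing at the right; leave alone. Origin at the middle of its underside.

How it is judged:
By the outcome, as a careful person would: the job done as asked, in the order asked, and still so for the second after the job is handed in, while the arm keeps its last pose, push and grip.
It also fails if it takes over 56 s, if anything falls off the work surface, if the arm or the gripper's body presses on something with over 40 N, if the wrist force passes 120 N, or if a joint passes its speed limit or range.

### The arm

A 6-joint arm with a two-finger parallel gripper is mounted at the origin on a cart in front of the work surface, level with it; the furniture and walls round the work are solid. World frame = base frame: x ahead of the robot, y to its left, z up, the work surface at z = 0. Lengths are in m, angles in rad, forces in N, time in s.
With the tool pointing down it reaches from about 0.3 to 1 m from the base axis. Payload 5.1 kg.
Tool frame: the origin (TCP) lies at the very end of the fingers, on their centre line; the grasp point (between the pads) lies 19 mm behind it; z points along the fingers, y is the line along which they close (so a half turn about z gives the same grasp; the last joint's range is limited). The gripper opens to 95 mm and grips with 3 to 60 N. Pads are 20 mm wide; open, the fingers measure 119 mm over their backs; the gripper's body (75 mm by 180 mm) begins 59 mm behind the grasp point.
Start: joints at [-1.428, 0.124, 1.65, -0, 1.367, -0.083], TCP at [0.145, -0.633, 0.215] pointing down, gripper open.
Joint ranges: [-2.61, 2.61], [-1.02, 2.33], [0.03, 2.71], [-1.35, 4.49], [0.32, 2.68], [-2.91, 2.91]. Speed limits (rad/s): [2.57, 2.57, 3.14, 3.14, 3.14, 3.14].

### API

Orientations are given as a unit quaternion [x, y, z, w].
In Python, from station import robot, imaging, telemetry gives the robot as it stands (robot), with the cameras (imaging) and the readings (telemetry).
- The arm moves only by the shell command python3 shift.py 'ROWS' [FORCE]. ROWS is rows parted by semicolons, their numbers by spaces, 1 to 10 of them, each of 5 numbers: dx, dy, dz in m, then a turn about the tool's z in rad, then the opening from 0.0 (shut) to 1.0 (fully open); each row shifts and turns the commanded pose from where the row before left it, along the tool's axes as they then stand; what a row does not reach is not made up. A row lasts 1/10 s, in which the tool goes at most 0.05 m and 0.15 rad, less where a joint would pass 70% of its speed; a pose out of reach is approached as far as the arm can. The fingers move at their own pace and stop on an object; FORCE is the grip in N (left out, the last holds). Time passes only in rows, so rows that do not move let the fingers close. It prints the time, the measured TCP pose, the force, the opening and the grip force at its end.
- telemetry.state(): the state, without advancing time (a new reading comes with each control period).
- imaging.snapshot(name): name is "side" or "top" or "wrist"; returns a dict with "image" (400x640x3 uint8, red, green, blue), "mtx" (3x3 intrinsics, pixels), "dist" ([k1, k2, p1, p2, k3] as OpenCV has them; the pictures are not rectified), "world_from_camera" (4x4, takes a point from camera to world coordinates). Camera axes: x right, y up, looking along -z (the intrinsics and any distortion apply to the point x, -y, -z); pixel columns grow to the right and rows downward; lengths in m; the calibration is good to about 2 mm. A picture is of the moment at which its call begins. There is no depth.
- robot.sign_off(): hands the job in; it is judged then, once.
The state is a dict: "clock": time; "qpos": joint angles; "joint_velocities": joint speeds; "effort": joint torques, N m; "ee_pos": TCP position; "tool_rot": TCP orientation; "wrist_force": force on the tool from outside, world axes, zero at the start; "torque": the same for the moment, N m; "grip_width": opening from 0.0 (shut) to 1.0 (fully open); "grip_force": force on a finger pad.
Only numpy, scipy, OpenCV 4.12 (cv2) and the standard library are available. Lean on these libraries where they do the work, as an engineer would, in place of code of your own. Each camera call takes 0.05 s, during which the arm holds its last target. There are 200 camera calls.

## Working session

There is one attempt and no reset: what is moved stays moved. The work goes in short steps, Python scripts to look and compute and a shell command to move; the robot and the scene stay as the last step left them, time stands still between calls to the robot, and variables do not carry over. Pictures are saved under pics/ and viewed, at most 12 in all, crops included, and the job is handed in when it is done.

```bash
ls; mkdir -p pics; cat > h.py <<'E'
import numpy as np, cv2, pickle
from station import robot, imaging, telemetry
def snap(n,f):
    s=imaging.snapshot(n); pickle.dump(s,open(f'pics/{f}.pkl','wb'))
    cv2.imwrite(f'pics/{f}.png',cv2.cvtColor(s['image'],cv2.COLOR_RGB2BGR)); return s
def load(f): return pickle.load(open(f'pics/{f}.pkl','rb'))
def ray(s,px):
    p=cv2.undistortPoints(np.array(px,float).reshape(-1,1,2),np.array(s['mtx']),np.array(s['dist'])).reshape(-1,2)
    T=np.array(s['world_from_camera']); d=np.c_[p[:,0],-p[:,1],-np.ones(len(p))]@T[:3,:3].T
    return T[:3,3],d
def plane(s,px,z):
    o,d=ray(s,px); return o+d*((z-o[2])/d[:,2])[:,None]
def proj(s,P):
    T=np.linalg.inv(np.array(s['world_from_camera'])); c=np.atleast_2d(P)@T[:3,:3].T+T[:3,3]
    return cv2.projectPoints(c*[1,-1,-1],np.zeros(3),np.zeros(3),np.array(s['mtx']),np.array(s['dist']))[0].reshape(-1,2)
def tri(s1,p1,s2,p2):
    o1,d1=ray(s1,[p1]);o2,d2=ray(s2,[p2]);A=np.c_[d1[0],-d2[0]]
    t=np.linalg.lstsq(A,o2-o1,rcond=None)[0];a=o1+d1[0]*t[0];b=o2+d2[0]*t[1];return (a+b)/2,np.linalg.norm(a-b)
E
python3 - <<'E'
from h import *
for n in('top','side'):
    s=snap(n,n+'0'); print(np.round(s['world_from_camera'],3).tolist(),s['mtx'])
print(telemetry.state())
E
```

```text
pics
shift.py
station.py
[[-0.018, 0.997, -0.073, 0.454], [-1.0, -0.017, 0.011, -0.084], [0.01, 0.073, 0.997, 1.303], [0.0, 0.0, 0.0, 1.0]] [[484.96955093   0.         318.92155483]
 [  0.         484.96955093 205.67412121]
 [  0.           0.           1.        ]]
[[-0.858, 0.36, -0.367, 0.077], [-0.513, -0.57, 0.641, 0.658], [0.021, 0.739, 0.674, 0.866], [0.0, 0.0, 0.0, 1.0]] [[451.76254834   0.         314.14216067]
 [  0.         451.76254834 204.85033871]
 [  0.           0.           1.        ]]
{'clock': 0.1, 'qpos': array([-1.42762986e+00,  1.24423696e-01,  1.65151175e+00, -1.64557347e-06,
        1.36750655e+00, -8.25874668e-02]), 'joint_velocities': array([-0.00170414, -0.00264849, -0.00325434, -0.00210002, -0.00064108,
        0.00033753]), 'effort': array([-1.02934662e-04, -4.18879259e+01, -3.61096716e+01,  7.76817254e-02,
        4.61522676e-02, -5.83797578e-05]), 'ee_pos': array([ 0.14539397, -0.63294276,  0.21353564]), 'tool_rot': array([ 9.93635713e-01,  1.12637539e-01, -2.88089251e-05, -9.24224594e-04]), 'wrist_force': array([-0.19195621, -0.30741751,  0.37486629]), 'torque': array([-0.0260011 , -0.02104629,  0.01881748]), 'grip_force': 0.0, 'grip_width': 1.0012363113658456}
```

View pics/top0.png

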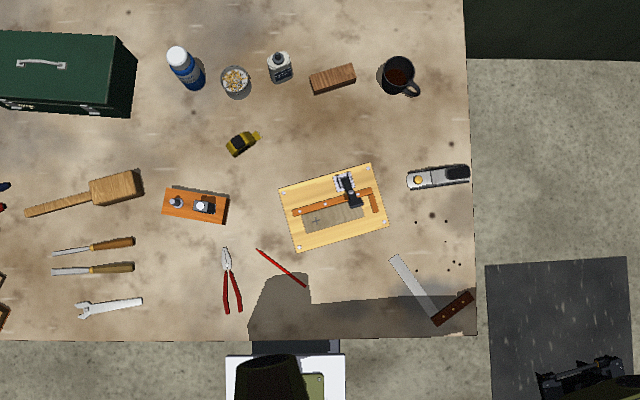

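View pics/side0.png

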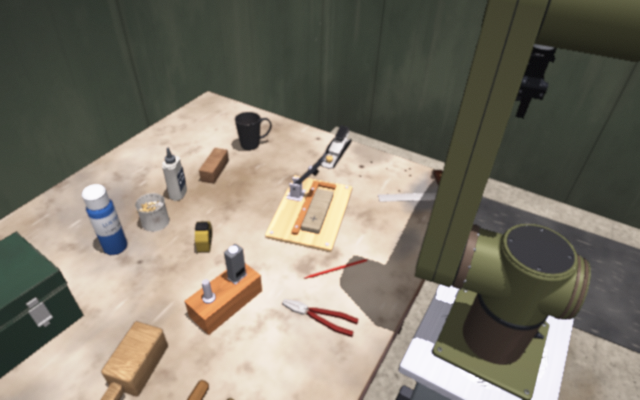

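The top view shows the jig at (333,207) with the cross at about (316,221) and the clamp arm raised near (348,190). In the stand at (195,205), the gauge is in the right pocket (205,206) and the punch in the left (177,201). Next I'll fit the outlines and zoom in.

```bash
python3 - <<'E'
from h import *
s=load('top0'); im=s['image']; hsv=cv2.cvtColor(im,cv2.COLOR_RGB2HSV)
a=cv2.resize(im[155:260,270:395],None,fx=5,fy=5,interpolation=cv2.INTER_CUBIC)
cv2.imwrite('pics/c_jig.png',a[:,:,::-1])
b=cv2.resize(im[175:230,155:235],None,fx=6,fy=6,interpolation=cv2.INTER_CUBIC)
t=load('side0')['image']; c=cv2.resize(t[140:260,255:365],None,fx=4,fy=4,interpolation=cv2.INTER_CUBIC)
b=cv2.copyMakeBorder(b,0,480-b.shape[0],0,0,cv2.BORDER_CONSTANT); c=c[:,:320+120]
c=cv2.resize(c,(320,350));c=cv2.copyMakeBorder(c,0,130,0,0,cv2.BORDER_CONSTANT)
cv2.imwrite('pics/c_st.png',np.hstack([b,c])[:,:,::-1])
# jig outline
for nm,lo,hi,roi,z in(('jig',(14,60,150),(32,180,255),(155,260,270,395),.015),('stand',(4,130,90),(16,255,255),(175,230,155,235),.06)):
    m=cv2.inRange(hsv,lo,hi); k=np.zeros_like(m);k[roi[0]:roi[1],roi[2]:roi[3]]=m[roi[0]:roi[1],roi[2]:roi[3]]
    k=cv2.morphologyEx(k,cv2.MORPH_OPEN,np.ones((3,3)))
    cs=max(cv2.findContours(k,0,2)[0],key=cv2.contourArea); r=cv2.minAreaRect(cs); bx=cv2.boxPoints(r)
    P=plane(s,bx,z); print(nm,bx.tolist(),P.round(4).tolist(),P.mean(0).round(4),np.linalg.norm(np.diff(P,axis=0),axis=1))
E
```

```text
jig [[272.32623291015625, 249.79043579101562], [281.78497314453125, 148.44659423828125], [396.04296875, 159.11068725585938], [386.584228515625, 260.45452880859375]] [[0.4339, 0.0263, 0.015], [0.7049, -0.002, 0.015], [0.6712, -0.3092, 0.015], [0.4002, -0.276, 0.015]] [ 0.5525 -0.1402  0.015 ] [0.27243582 0.30901379 0.27302206]
stand [[160.57720947265625, 213.39598083496094], [165.32888793945312, 186.4698028564453], [226.02685546875, 197.1811981201172], [221.27517700195312, 224.1073760986328]] [[0.5325, 0.3107, 0.06], [0.6023, 0.2987, 0.06], [0.5716, 0.1403, 0.06], [0.5024, 0.1529, 0.06]] [0.5522 0.2257 0.06  ] [0.07076961 0.1613282  0.07031974]
```

View pics/c_jig.png

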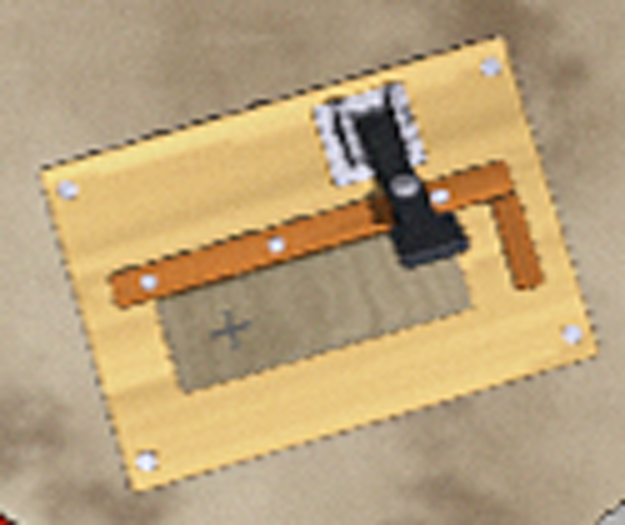

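View pics/c_st.png

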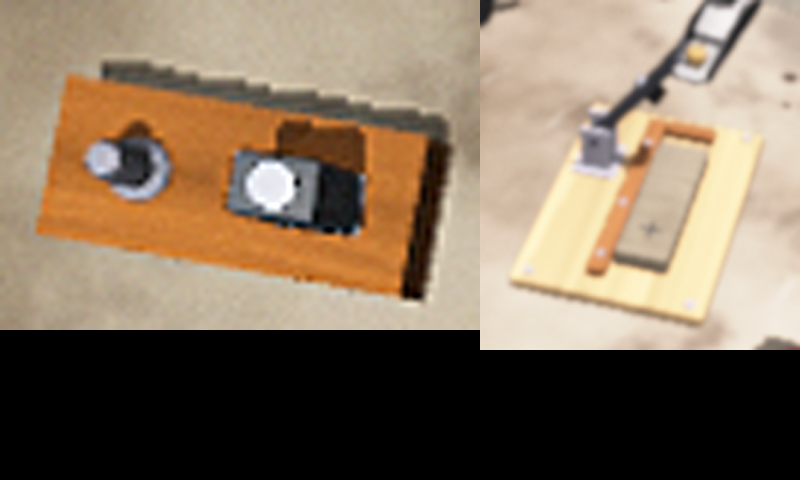

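Crop corners of the jig are (42,168), (503,36), (597,353) and (133,492), with the cross at (230,328) and the tab's end edge at about (405,262)–(465,240). The stand outline is clear, and the gauge is square with the stand.

```bash
python3 - <<'E'
from h import *
s=load('top0')
f=lambda L:(np.array(L)+.5)/5-.5+[270,155]
J=plane(s,f([(42,168),(503,36),(597,353),(133,492)]),.015)
print(J.round(4).tolist(),J.mean(0).round(4),np.linalg.norm(np.roll(J,-1,0)-J,axis=1).round(4))
ydir=(J[0]-J[1]+J[3]-J[2]);yaw=np.arctan2(-ydir[0],ydir[1]);print('yaw',yaw)
M=plane(s,f([(230,328)]),.034)[0];print('mark',M)
x=np.array([np.cos(yaw),np.sin(yaw),0]);y=np.array([-x[1],x[0],0]);c=J.mean(0);c[2]=0
print('mark in jig',(M-c)@x,(M-c)@y)
H=c+.058*x-.045*y+[0,0,.052];print('hinge',H)
for a in np.arange(.6,1.15,.1):
    u=-x*np.cos(a)+[0,0,np.sin(a)];n=x*np.sin(a)+[0,0,np.cos(a)]
    T=H+.122*u+.006*n; px=proj(s,[T,T+.016*u,T+.016*u+.017*y,T+.016*u-.017*y]); print(round(a,2),T.round(3),(((px-[270,155]+.5)*5)).round(0).tolist())
T=np.array(imaging.snapshot('wrist')['world_from_camera']);st=telemetry.state()
from scipy.spatial.transform import Rotation as R
r=R.from_quat(st['tool_rot']);print('cam in tool',r.inv().apply(T[:3,3]-st['ee_pos']),(r.inv().as_matrix()@T[:3,:3]).round(2)); print(r.as_matrix().round(3))
E
```

```text
[[0.5975, 0.0093, 0.015], [0.6648, -0.2391, 0.015], [0.4936, -0.2849, 0.015], [0.4244, -0.0368, 0.015]] [ 0.5451 -0.1379  0.015 ] [0.2573 0.1773 0.2576 0.1792]
yaw 0.26825811381489806
mark [ 0.50952687 -0.08955729  0.034     ]
mark in jig -0.021472337515383078 0.05603107824686565
hinge [ 0.61293532 -0.16591057  0.052     ]
0.6 [ 0.519 -0.192  0.126] [[441.0, 297.0], [450.0, 322.0], [416.0, 332.0], [484.0, 312.0]]
0.7 [ 0.527 -0.19   0.135] [[438.0, 280.0], [447.0, 303.0], [413.0, 313.0], [481.0, 293.0]]
0.8 [ 0.535 -0.187  0.144] [[434.0, 262.0], [443.0, 282.0], [409.0, 293.0], [477.0, 272.0]]
0.9 [ 0.544 -0.185  0.151] [[430.0, 241.0], [438.0, 259.0], [403.0, 270.0], [472.0, 249.0]]
1.0 [ 0.554 -0.182  0.158] [[425.0, 220.0], [432.0, 235.0], [398.0, 245.0], [467.0, 225.0]]
1.1 [ 0.565 -0.179  0.163] [[419.0, 197.0], [426.0, 208.0], [391.0, 219.0], [461.0, 198.0]]
cam in tool [ 0.07485324  0.00051835 -0.16998833] [[ 0.    0.96  0.27]
 [ 1.   -0.    0.  ]
 [ 0.    0.27 -0.96]]
[[ 0.975  0.224 -0.   ]
 [ 0.224 -0.975  0.002]
 [ 0.    -0.002 -1.   ]]
```

Jig measures 257 × 178 mm (260 × 180 expected) and the mark sits consistently on the board. Clamp is at about 0.95 rad. I'll move over the jig for a wrist view, closing the fingers on the way.

```bash
python3 shift.py '.035 -.031 -.005 0 0;.035 -.031 -.005 0 0;.035 -.031 -.005 0 0;.035 -.031 -.005 0 0;.035 -.031 -.005 0 0;.035 -.031 -.005 0 0;.035 -.031 -.005 0 0' 20 | tail -3
python3 shift.py '.035 -.031 -.005 0 0;.035 -.031 -.005 0 0;.035 -.031 -.005 0 0;.035 -.031 -.005 0 0;.035 -.031 -.005 0 0;.035 -.031 -.005 -.04 0;0 0 0 0 0;0 0 0 0 0' | tail -3
python3 -c "
from h import *
snap('wrist','w1');snap('side','s1')"
```

```text
wrist_force: [1.1, -0.9, -0.6]
grip_width: 0.471
grip_force: 0.0
wrist_force: [0.9, 0.0, -1.0]
grip_width: 0.004
grip_force: 0.0
```

View pics/w1.png

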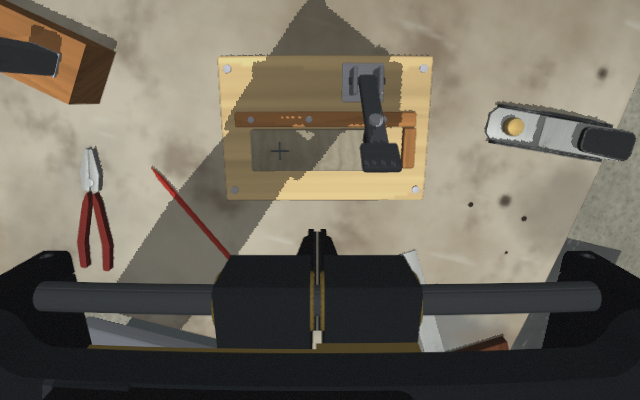

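The wrist view shows the cross at (280,151), jig corners at (219,56), (433,56), (423,200) and (226,200), and the tab's free edge from (361,171) to (401,170). The jig appears level in the image, so the tool yaw is right.

```bash
python3 - <<'E'
from h import *
s=load('w1');st=telemetry.state();print(st['clock'],st['ee_pos'],st['tool_rot'])
g=cv2.cvtColor(s['image'],cv2.COLOR_RGB2GRAY).astype(float)
# cross: black-hat centroid
p=g[138:165,265:296];bh=cv2.morphologyEx(p,cv2.MORPH_BLACKHAT,np.ones((7,7)));m=bh>bh.max()*.5
ys,xs=np.nonzero(m);print('cross',xs.min()+265,xs.max()+265,ys.min()+138,ys.max()+138,len(xs))
cx=np.average((xs.min(),xs.max()))+265;cy=(ys.min()+ys.max())/2+138
M=plane(s,[(cx,cy)],.034)[0];print('px',cx,cy,'mark',M)
J=plane(s,[(219,56),(433,56),(423,200),(226,200)],.015)
print(J.mean(0),np.linalg.norm(np.roll(J,-1,0)-J,axis=1).round(4))
yd=(J[0]-J[1]+J[3]-J[2]);yaw=np.arctan2(-yd[0],yd[1]);print('yaw',yaw)
x=np.array([np.cos(yaw),np.sin(yaw),0]);y=np.array([-x[1],x[0],0]);c=J.mean(0);c[2]=0
print('mark jig',(M-c)@x,(M-c)@y)
H=c+.058*x-.045*y+[0,0,.052]
for a in np.arange(.8,1.1,.05):
    u=-x*np.cos(a)+[0,0,np.sin(a)];n=x*np.sin(a)+[0,0,np.cos(a)]
    E_=H+.138*u; print(round(a,2),(H+.122*u+.006*n).round(3),proj(s,[E_+.006*n+.017*y,E_+.006*n-.017*y,E_-.002*n,H+.106*u+.006*n]).round(0).tolist())
E
```

```text
1.75 [ 0.49806812 -0.1395375   0.27913309] [ 9.91254850e-01  1.31960390e-01 -5.26344510e-04 -2.35334252e-05]
cross 271 288 142 159 58
px 279.5 150.5 mark [ 0.50541674 -0.08983674  0.034     ]
[ 0.5411333  -0.13781831  0.015     ] [0.2554 0.1788 0.2599 0.1785]
yaw 0.2689413023199473
mark jig -0.02168342594862859 0.055747041676897896
0.8 [ 0.531 -0.187  0.144] [[361.0, 183.0], [399.0, 183.0], [379.0, 188.0], [377.0, 154.0]]
0.85 [ 0.536 -0.186  0.148] [[362.0, 178.0], [401.0, 178.0], [380.0, 183.0], [378.0, 150.0]]
0.9 [ 0.54  -0.185  0.151] [[362.0, 173.0], [402.0, 173.0], [381.0, 179.0], [378.0, 146.0]]
0.95 [ 0.545 -0.183  0.155] [[363.0, 167.0], [404.0, 167.0], [382.0, 174.0], [379.0, 141.0]]
1.0 [ 0.55  -0.182  0.158] [[364.0, 161.0], [406.0, 161.0], [383.0, 168.0], [380.0, 136.0]]
1.05 [ 0.556 -0.181  0.161] [[365.0, 154.0], [407.0, 154.0], [385.0, 162.0], [381.0, 131.0]]
1.1 [ 0.561 -0.179  0.163] [[366.0, 146.0], [409.0, 147.0], [386.0, 155.0], [381.0, 126.0]]
```

Clamp angle is about 0.95 rad, in agreement between both views. Moving behind the tab, then along its arc.

```bash
python3 shift.py '.036 .028 0 0 0;.036 .028 0 0 0;0 0 .04 0 0;0 0 .04 0 0;0 0 .034 0 0;-.013 0 .005 0 0;-.013 0 .005 0 0;0 0 0 0 0' | tail -4
python3 shift.py '-.008 0 .006 0 0;-.007 0 .005 0 0;-.008 0 .009 0 0;-.009 0 .009 0 0;-.006 0 .010 0 0;-.006 0 .011 0 0;-.004 0 .011 0 0;-.004 0 .012 0 0;0 0 0 0 0'
python3 -c "
from h import *
snap('side','s2')"
```

```text
tool_rot: [0.991, 0.131, 0.0, 0.0]
wrist_force: [-0.0, 0.4, 0.4]
grip_width: 0.003
grip_force: 0.0
clock: 3.45
ee_pos: [0.5056, -0.1936, 0.0796]
tool_rot: [0.991, 0.132, -0.002, -0.002]
wrist_force: [0.3, 0.1, 0.3]
grip_width: 0.005
grip_force: 0.0
```

```bash
python3 -c "
from h import *
s=snap('wrist','w2')
a=load('s2')['image'][120:260,230:400];a=cv2.resize(a,(510,420),interpolation=2);b=s['image'][0:240,200:490]
b=cv2.copyMakeBorder(b,0,180,0,0,0)
cv2.imwrite('pics/c2.png',np.hstack([a,b])[:,:,::-1])"
```

```text
(no output)
```

View pics/c2.png

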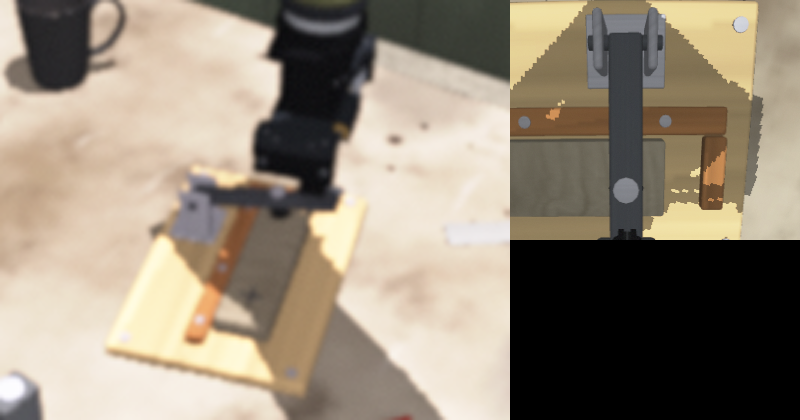

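The clamp arm follows and is nearly level, with the fingers on its tab. I'll press it the rest of the way.

```bash
python3 shift.py '-.002 0 .008 0 0;-.001 0 .008 0 0;0 0 .004 0 0;0 0 .002 0 0;0 0 0 0 0' 
python3 shift.py '0 0 .002 0 0;0 0 .001 0 0;0 0 0 0 0'
```

```text
clock: 4.05
ee_pos: [0.5044, -0.195, 0.0601]
tool_rot: [0.991, 0.132, -0.0, -0.0]
wrist_force: [1.0, 0.5, 0.3]
grip_width: 0.006
grip_force: 0.0
clock: 4.35
ee_pos: [0.5046, -0.1952, 0.0582]
tool_rot: [0.991, 0.133, -0.0, -0.0]
wrist_force: [-1.8, 0.6, 4.6]
grip_width: 0.005
grip_force: 2.3
```

```bash
python3 shift.py '0 0 .001 0 0;0 0 .001 0 0;0 0 .001 0 0;0 0 0 0 0;0 0 0 0 0'
```

```text
clock: 4.85
ee_pos: [0.5047, -0.1952, 0.0579]
tool_rot: [0.991, 0.133, -0.001, -0.0]
wrist_force: [-9.2, 4.1, 20.3]
grip_width: 0.004
grip_force: 10.1
```

The clamp bottomed out at tab height 57.9 mm (58 expected) under 20 N, so it is fully down. Next: raise, go over the gauge and turn.

```bash
python3 shift.py '0 0 -.02 0 0;0 0 -.045 0 0;0 0 -.045 0 0;0 0 -.05 0 0;0 0 -.045 0 0' | grep -A1 ee_pos
python3 shift.py '.0175 -.0446 0 0 1;.0175 -.0446 0 0 1;.0175 -.0446 0 0 1;.0175 -.0446 0 0 1;.0175 -.0446 0 0 1;.0175 -.0446 0 0 1;.0175 -.0446 0 0 1;.0175 -.0446 0 0 1' | grep ee_pos
python3 shift.py '0 0 0 -.14 1;0 0 0 -.14 1;0 0 0 -.14 1;0 0 0 -.14 1;0 0 0 -.14 1;0 0 0 -.14 1;0 0 0 -.14 1;0 0 0 -.133 1;0 0 0 0 1'
python3 - <<'E'
from h import *
from scipy.spatial.transform import Rotation as R
snap('wrist','w3');snap('top','t3')
x=R.from_quat(telemetry.state()['tool_rot']).as_matrix();print(x.round(4),np.arctan2(x[1,0],x[0,0]),telemetry.state()['qpos'].round(3))
E
```

```text
ee_pos: [0.5047, -0.1951, 0.2619]
tool_rot: [0.991, 0.133, 0.001, 0.0]
ee_pos: [0.5459, 0.1879, 0.2595]
clock: 7.05
ee_pos: [0.546, 0.1858, 0.2592]
tool_rot: [0.772, 0.636, -0.0, -0.0]
wrist_force: [-0.4, 0.8, 0.5]
grip_width: 0.999
grip_force: 0.0
[[ 1.935e-01  9.811e-01 -2.000e-04]
 [ 9.811e-01 -1.935e-01  1.000e-04]
 [ 0.000e+00 -2.000e-04 -1.000e+00]] 1.3760621360270022 [ 0.235 -0.061  1.765  0.     1.438  0.43 ]
```

View pics/w3.png

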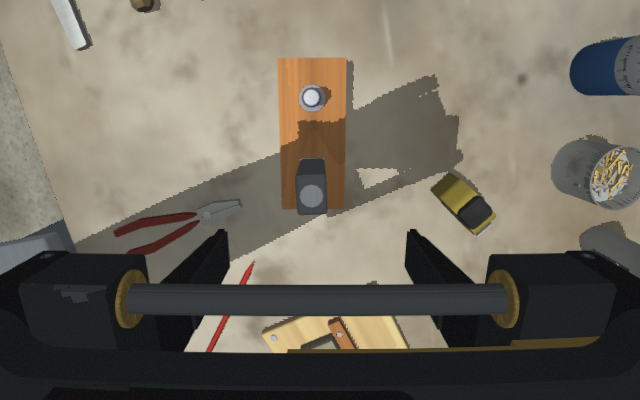

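The gauge's cap is at (312,196), the punch at (312,98) and the stand corners at (279,58), (347,58), (345,208) and (282,208). The gauge's sides run vertically in the image, parallel to the stand and square to the fingers.

```bash
python3 - <<'E'
from h import *
s=load('w3')
c=plane(s,[(312,196)],.153)[0]; b=plane(s,[(297,214),(328,214),(325,158),(299,158)],.15); S=plane(s,[(279,58),(347,58),(345,208),(282,208)],.06)
print('cap',c,'stand',S.mean(0),np.linalg.norm(np.roll(S,-1,0)-S,axis=1));
yd=S[0]-S[3]+S[1]-S[2];print('yaw',np.arctan2(-yd[0],yd[1]))
ee=np.array([.546,.1858]);x=np.array([.1935,.9811]);y=np.array([.9811,-.1935])
y2=yd[:2]/np.linalg.norm(yd[:2]);g=S.mean(0)[:2]-.04*y2
for n,p in(('cap',c[:2]),('pocket',g)):print(n,p,'tool dx,dy',(p-ee)@x,(p-ee)@y)
t=load('top0'); print('top-cap from top',plane(t,[(155+(270+.5)/6-.5,175+(186+.5)/6-.5)],.153))
E
```

```text
cap [0.54164774 0.18686375 0.153     ] stand [0.5494347 0.226311  0.06     ] [0.06874453 0.15843842 0.07076307 0.15850888]
yaw -0.1911131362818071
cap [0.54164774 0.18686375] tool dx,dy 0.00020148604410839062 -0.004475836004221173
pocket [0.54183662 0.18703926] tool dx,dy 0.00041022865876133476 -0.00432448491752987
top-cap from top [[0.54381228 0.18700655 0.153     ]]
```

Pocket and cap agree to within 0.3 mm, and the top view to within about 2 mm. Descend to TCP z = 0.109 and grip.

```bash
python3 shift.py '.0005 -.0035 .03 -.004 1;0 0 .04 0 1;0 0 .04 0 1;0 0 .03 0 1;0 0 .010 0 1;0 0 0 0 1' | grep ee_pos
python3 shift.py '0 0 0 0 0.2;0 0 0 0 0.2;0 0 0 0 0.2;0 0 0 0 0.2;0 0 0 0 0.2;0 0 0 0 0.2;0 0 0 0 0.2;0 0 0 0 0.2;0 0 0 0 0.2;0 0 0 0 0.2' 15
```

```text
ee_pos: [0.5416, 0.1867, 0.108]
clock: 8.75
ee_pos: [0.5427, 0.1869, 0.1096]
tool_rot: [0.77, 0.638, -0.0, -0.0]
wrist_force: [-0.6, 0.2, 0.1]
grip_width: 0.267
grip_force: 15.0
```

Gripped centrally: opening 25.4 mm and almost no side force. Lift straight out, then carry to a viewing spot just short of the cross.

```bash
python3 shift.py '0 0 0 0 .2;0 0 0 0 .2;0 0 -.01 0 .2;0 0 -.02 0 .2;0 0 -.025 0 .2;0 0 -.025 0 .2;0 0 0 0 .2' 35
python3 shift.py '-.02 .0020 0 0 .2;-.04 .0025 0 0 .2;-.042 .0025 0 0 .2;-.042 .0025 0 0 .2;-.042 .0025 0 0 .2;-.042 .0025 0 0 .2;-.04 .0025 0 0 .2;-.03 .001 0 0 .2;0 0 0 0 .2;0 0 0 0 .2'
python3 -c "
from h import *
snap('wrist','w4');snap('side','s4');s=snap('top','t4')
print(telemetry.state()['ee_pos'],telemetry.state()['wrist_force'])"
```

```text
clock: 9.45
ee_pos: [0.5453, 0.1876, 0.1948]
tool_rot: [0.77, 0.638, 0.004, 0.002]
wrist_force: [0.8, -0.1, -0.9]
grip_width: 0.273
grip_force: 35.0
clock: 10.45
ee_pos: [0.5041, -0.1093, 0.1885]
tool_rot: [0.771, 0.637, -0.0, -0.001]
wrist_force: [0.8, 0.1, -1.8]
grip_width: 0.273
grip_force: 35.0
[ 0.50466536 -0.1081444   0.1890935 ] [-0.53456893  0.30042825 -1.3793809 ]
```

View pics/w4.png

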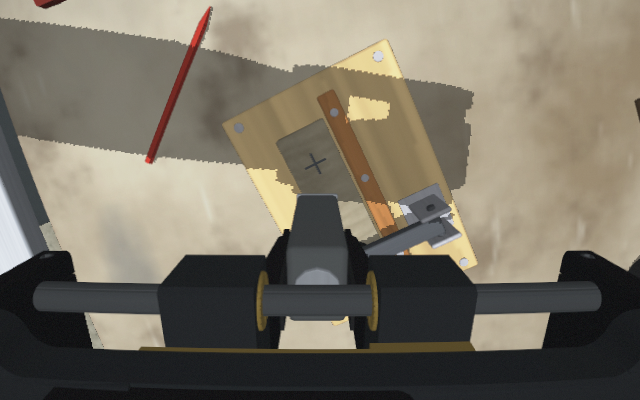

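The cross is at (316,162), the gauge is held straight, and the body's leading lower edge spans (298,196) to (337,196). Now to measure the cross relative to the gauge.

```bash
python3 - <<'E'
from h import *
from scipy.spatial.transform import Rotation as R
s=load('w4'); st=telemetry.state(); ee=st['ee_pos'];r=R.from_quat(st['tool_rot'])
g=cv2.cvtColor(s['image'],cv2.COLOR_RGB2GRAY)
p=g[145:180,298:334];bh=cv2.morphologyEx(p,cv2.MORPH_BLACKHAT,np.ones((9,9)));m=(bh>bh.max()*.5).astype(np.uint8)
n,l,q,ce=cv2.connectedComponentsWithStats(m);k=1+q[1:,4].argmax();print(q[k],ce[k]+[298,145])
x,y,w,h=q[k][:4]; px=ce[k]+[298,145]
M=plane(s,[px],.034)[0];print('mark',M,'tool',r.inv().apply(M-ee))
print('ee',ee,r.as_matrix().round(4).tolist())
for z in(.049,):
    zw=ee[2]-z; print('body edge tool',r.inv().apply(plane(s,[(298.5,195.5),(337.5,195.5)],zw)-ee).round(4))
    print('expected px',proj(s,ee+r.apply([[.018,-.013,z],[.018,.013,z],[0,0,-.044],[.018,.013,-.041],[.018,-.013,-.041]])).round(1).tolist())
a=load('s4')['image'];cv2.imwrite('pics/x.png',a)
print('side px of tip, mark',proj(load('s4'),[ee+r.apply([0,0,.096]),M]).round(1).tolist())
c=cv2.resize(a[150:260,230:400],(765,495),interpolation=2);cv2.imwrite('pics/c4.png',c[:,:,::-1])
E
```

```text
[ 7  9 21 20 95] [315.03157895 163.37894737]
mark [ 0.50543037 -0.0897785   0.034     ] tool [ 0.01812862 -0.00253511  0.15510258]
ee [ 0.50466536 -0.1081444   0.1890935 ] [[0.1857, 0.9826, -0.0007], [0.9826, -0.1857, 0.0005], [0.0004, -0.0008, -1.0]]
body edge tool [[ 0.0149 -0.0127  0.049 ]
 [ 0.0148  0.0129  0.049 ]]
expected px [[298.0, 190.9], [337.7, 190.8], [318.3, 289.0], [350.4, 245.5], [286.0, 245.7]]
side px of tip, mark [[318.0, 197.0], [313.6, 217.5]]
```

View pics/c4.png

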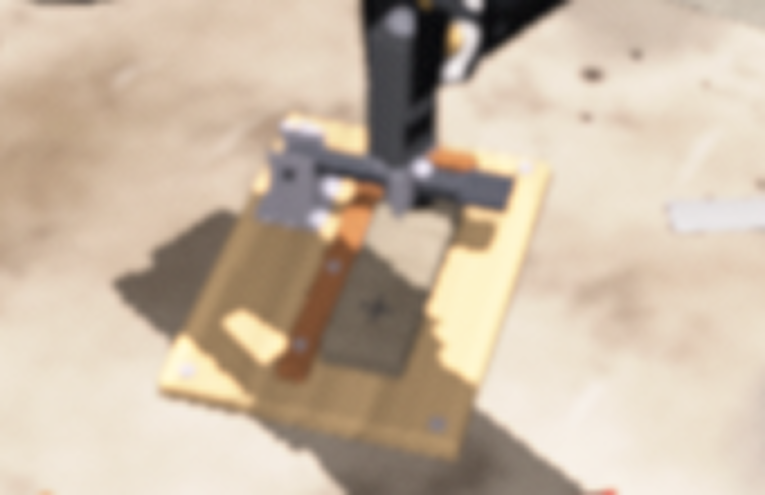

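The side view shows the clamp lying flat and the gauge hanging above the board right of the cross at crop (378,308). The lower body edge is 4–5 px off its expected row, so I'll check numerically whether the gauge tilted in the grip.

```bash
python3 - <<'E'
from h import *
im=load('w4')['image'].astype(int)
for c in(308,318,328): print(c,[(r,*im[r,c]) for r in range(184,202)])
g=cv2.cvtColor(im.astype(np.uint8),cv2.COLOR_RGB2GRAY)
print('318col',g[200:330:2,318].tolist());print('row280',g[280,280:356:2].tolist());print('row275',g[275,280:356:2].tolist());print('row245',g[245,276:362:2].tolist());print('row205',g[205,290:346:2].tolist());print('row255',g[255,276:362:2].tolist())
# window detail / w3 cap profile
j=cv2.cvtColor(load('w3')['image'],cv2.COLOR_RGB2GRAY);print('w3 col312',list(enumerate(j[150:220,312].tolist(),150)));print('w3 col300',list(enumerate(j[150:220,301].tolist(),150)))
E
```

```text
308 [(184, np.int64(95), np.int64(91), np.int64(77)), (185, np.int64(96), np.int64(91), np.int64(78)), (186, np.int64(97), np.int64(92), np.int64(79)), (187, np.int64(96), np.int64(91), np.int64(77)), (188, np.int64(98), np.int64(93), np.int64(79)), (189, np.int64(96), np.int64(92), np.int64(79)), (190, np.int64(96), np.int64(91), np.int64(78)), (191, np.int64(97), np.int64(91), np.int64(78)), (192, np.int64(96), np.int64(92), np.int64(78)), (193, np.int64(95), np.int64(94), np.int64(89)), (194, np.int64(110), np.int64(115), np.int64(119)), (195, np.int64(77), np.int64(79), np.int64(82)), (196, np.int64(58), np.int64(59), np.int64(61)), (197, np.int64(57), np.int64(58), np.int64(61)), (198, np.int64(56), np.int64(58), np.int64(60)), (199, np.int64(55), np.int64(60), np.int64(60)), (200, np.int64(56), np.int64(60), np.int64(60)), (201, np.int64(56), np.int64(59), np.int64(60))]
318 [(184, np.int64(98), np.int64(93), np.int64(80)), (185, np.int64(98), np.int64(92), np.int64(80)), (186, np.int64(99), np.int64(94), np.int64(81)), (187, np.int64(98), np.int64(95), np.int64(80)), (188, np.
[... 3615 characters left out ...]
, (158, 89), (159, 102), (160, 60), (161, 50), (162, 51), (163, 51), (164, 51), (165, 52), (166, 52), (167, 52), (168, 53), (169, 51), (170, 52), (171, 49), (172, 51), (173, 51), (174, 54), (175, 67), (176, 69), (177, 72), (178, 71), (179, 73), (180, 73), (181, 73), (182, 73), (183, 73), (184, 71), (185, 70), (186, 73), (187, 73), (188, 72), (189, 76), (190, 101), (191, 115), (192, 118), (193, 121), (194, 122), (195, 122), (196, 122), (197, 122), (198, 122), (199, 116), (200, 114), (201, 108), (202, 88), (203, 71), (204, 69), (205, 72), (206, 72), (207, 70), (208, 72), (209, 71), (210, 72), (211, 72), (212, 68), (213, 69), (214, 62), (215, 90), (216, 109), (217, 108), (218, 110), (219, 110)]
```

```bash
python3 - <<'E'
from h import *
from scipy.spatial.transform import Rotation as R
R3=np.array([[.1935,.9811,-.0002],[.9811,-.1935,.0001],[0,-.0002,-1]]);e3=np.array([.546,.1858,.2592])
st=telemetry.state()
R4=R.from_quat(st['tool_rot']).as_matrix();e4=st['ee_pos']
for nm,s,Rm,e,zt,rows,c in(('w3',load('w3'),R3,e3,.013,(158.3,174.3),312),('w4',load('w4'),R4,e4,e4[2]-.096,(193.5,246.7),318)):
    for h,r in((.047,rows[0]),(.137,rows[1])): print(nm,h,((plane(s,[(c,r)],zt+h)[0]-e)@Rm).round(4))
s=load('w3');print('cap3',((plane(s,[(312,195.8)],.153)[0]-e3)@R3).round(4),'far edge',((plane(s,[(312,213.8)],.150)[0]-e3)@R3).round(4))
s=load('w4');print('cap4 lead edge',((plane(s,[(318,268.5)],e4[2]+.044)[0]-e4)@R4).round(4),'w3 lead',((plane(load('w3'),[(312,184.5)],.153)[0]-e3)@R3).round(4))
E
```

```text
w3 0.047 [ 0.0173 -0.0058  0.1992]
w3 0.137 [ 0.018  -0.0045  0.1092]
w4 0.047 [0.0162 0.0001 0.049 ]
w4 0.137 [ 0.0175 -0.0001 -0.041 ]
cap3 [ 0.0004 -0.0045  0.1062] far edge [-0.0163 -0.0045  0.1092]
cap4 lead edge [ 0.0093 -0.0001 -0.044 ] w3 lead [ 0.01   -0.0044  0.1062]
```

The gauge is upright in the grip, with its tip about 1 mm behind the TCP axis in tool x. Moving over the cross with the tip about 8 mm above it, then a relative check in the side view.

```bash
python3 shift.py '.01 -.0015 0 0 .2;.009 0 0 0 .2;0 0 .02 0 .2;0 0 .02 0 .2;0 0 .011 0 .2;0 0 0 0 .2;0 0 0 0 .2;0 0 0 0 .2'
python3 - <<'E'
from h import *
from scipy.spatial.transform import Rotation as R
s=snap('side','s5'); snap('wrist','w5');st=telemetry.state();ee=st['ee_pos'];r=R.from_quat(st['tool_rot']);tip=ee+r.apply([-.001,0,.096]);print(tip,r.apply([0,0,1]))
print('tip px',proj(s,[tip,tip+[.001,0,0],tip+[0,.001,0],[.5054,-.0898,.034],[.5065,-.0898,.034]]).round(2).tolist())
# same mark seen by side camera earlier, before being hidden
g=cv2.cvtColor(load('s4')['image'],cv2.COLOR_RGB2GRAY)[208:228,303:326];bh=cv2.morphologyEx(g,cv2.MORPH_BLACKHAT,np.ones((7,7))).astype(float)
w=np.where(bh>bh.max()*.4,bh,0);Y,X=np.mgrid[:20,:23];print('cross side',(X*w).sum()/w.sum()+303,(Y*w).sum()/w.sum()+208,bh.max())
c=cv2.resize(s['image'][180:240,275:355],(800,600),interpolation=2);cv2.imwrite('pics/c5.png',c[:,:,::-1])
E
```

```text
clock: 11.4
ee_pos: [0.5077, -0.0903, 0.14]
tool_rot: [0.77, 0.638, 0.001, 0.001]
wrist_force: [0.2, -0.3, -1.0]
grip_width: 0.269
grip_force: 35.0
[ 0.50759274 -0.09144548  0.04391664] [ 2.00395112e-03 -5.82035137e-04 -9.99997823e-01]
tip px [[313.3, 214.11], [312.97, 213.97], [313.1, 214.33], [313.61, 217.49], [313.26, 217.34]]
cross side 323.7840531561462 215.06312292358803 62.0
```

View pics/c5.png

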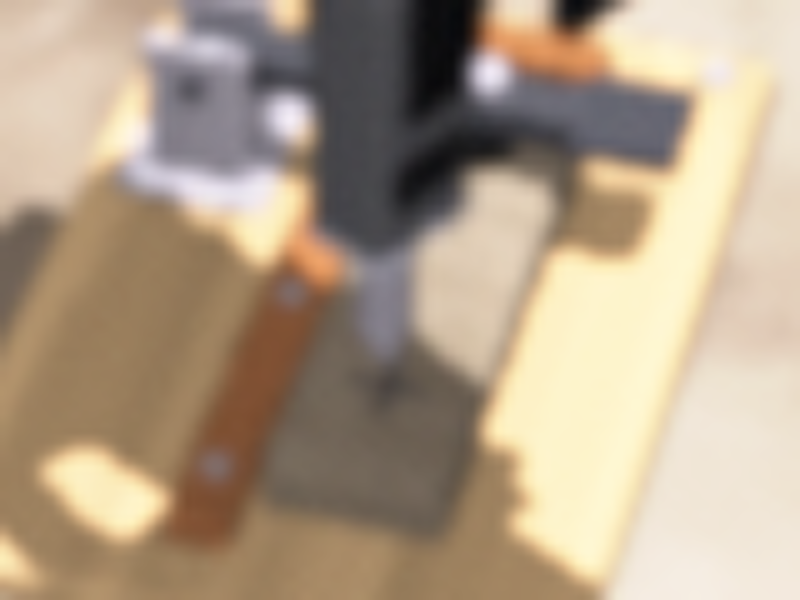

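The side view shows the tip just above the cross (plunger end near crop (388,365), cross arms visible just below it around (390,390)). I'll quantify cross and nose positions.

```bash
python3 - <<'E'
from h import *
tip=np.array([.50759,-.09145,.0439])
s=load('s5');s4=load('s4')
for s_,nm in((s4,'s4'),(load('s2'),'s2'),(load('side0'),'s0')):
    g=cv2.cvtColor(s_['image'],cv2.COLOR_RGB2GRAY)[211:225,306:321];bh=cv2.morphologyEx(g,cv2.MORPH_BLACKHAT,np.ones((9,9))).astype(float)
    w=np.where(bh>bh.max()*.35,bh,0);Y,X=np.mgrid[:14,:15];print(nm,'cross',((X*w).sum()/w.sum()+306).round(2),((Y*w).sum()/w.sum()+211).round(2),bh.max())
g=cv2.cvtColor(s['image'],cv2.COLOR_RGB2GRAY)
print(cv2.cvtColor(s4['image'],cv2.COLOR_RGB2GRAY)[211:225,306:322])
print('s5 rows 205-222, cols 303-325');print(g[204:223,304:324])
for h in(0,.006,.012,.02,.03,.047): print(h,proj(s,[tip+[0,0,h]]).round(2).tolist())
print('touch',proj(s,[[tip[0],tip[1],.034]]).round(2).tolist())
E
```

```text
s4 cross 312.77 217.55 29.0
s2 cross 312.25 217.31 29.0
s0 cross 312.19 217.05 51.0
[[ 89  93  96  98  99 101 100 100 100  99  99 105 117 138 166 188]
 [ 89  93  96  98  98 101  98  97  99  97  97  96  97 108 133 163]
 [ 89  96  98  98  98  99  99  96  96  96  96  94  93  95 105 128]
 [ 92  97 100 100  99 100  97  96  95  94  93  93  91  91  94 100]
 [ 95 100 102 101 102 100  98  94  89  90  94  92  91  91  91  92]
 [ 98 100 102 101  97  97  93  88  83  88  93  93  92  92  94  94]
 [100 102 102  99  91  88  86  78  74  83  89  92  92  91  92  93]
 [100 102 102  98  92  88  80  73  70  78  85  89  91  92  93  94]
 [102 103 103 100  98  90  82  74  77  82  86  90  94  93  95  91]
 [101 103 103 103 100  94  86  82  88  93  94  95  96  96  96  93]
 [101 102 103 103 100  93  89  88  93  96  99  98  97  97  95  92]
 [101 101 101 101  99  96  94  93  94  97  97  97  96  98  97  92]
 [101 101 103 101 100  98  97  96  94  96  96  97  97  98  96  89]
 [104 105 103 101 102 100  98  98  96  97  97  97  95  94  92  89]]
s5 rows 205-222, cols 303-325
[[174 174 164 150 133 113  97  82  78  80  89 1
[... 1035 characters left out ...]
125 147 169
  186 185]
 [ 91  95 101 103 104  99  92  90  88  81  77  84  89  92  94 100 114 136
  162 169]
 [ 91  99 102 104 103 100  94  88  81  71  72  79  85  90  93  94  96 107
  127 143]
 [ 92  99 104 102 104 103  98  92  83  76  79  84  87  90  94  95  93  96
  102 127]
 [ 96  99 103 104 104 103 101  94  85  81  88  94  95  95  96  96  95  93
   98 136]
 [ 97  99 101 102 104 103 100  96  90  90  94  98  97  99  99  99  97  94
  107 161]
 [ 98 100 101 103 103 102 101  99  95  94  95  98  99  98  99  99  96  94
  117 180]]
0 [[313.3, 214.12]]
0.006 [[313.35, 212.46]]
0.012 [[313.39, 210.8]]
0.02 [[313.45, 208.56]]
0.03 [[313.53, 205.74]]
0.047 [[313.67, 200.86]]
touch [[313.22, 216.82]]
```

Observed cross is (313.5,217.8) against an extrapolated touchdown near (312.8,217.3). That means about −2 mm in x and +1 mm in y, which agrees with the wrist-camera mark at (0.5054,−0.0898). I'll correct that, then descend gently, feeling for contact.

```bash
python3 shift.py '.001 -.002 0 0 .2;0 0 0 0 .2;0 0 .002 0 .2;0 0 0 0 .2;0 0 0 0 .2;0 0 0 0 .2;0 0 0 0 .2' | grep -E 'ee_pos|wrist|clock|rot'
python3 -c "
from station import robot, imaging, telemetry
import numpy as np
from scipy.spatial.transform import Rotation as R
s=telemetry.state();print(s['ee_pos']+R.from_quat(s['tool_rot']).apply([-.001,0,.096]),s['wrist_force'])"
python3 shift.py '0 0 .002 0 .2;0 0 .001 0 .2;0 0 0 0 .2;0 0 0 0 .2' | grep -E 'ee_pos|wrist'
python3 shift.py '0 0 .002 0 .2;0 0 .001 0 .2;0 0 0 0 .2;0 0 0 0 .2' | grep -E 'ee_pos|wrist'
```

```text
clock: 12.2
ee_pos: [0.505, -0.0889, 0.1366]
tool_rot: [0.77, 0.638, -0.0, -0.0]
wrist_force: [0.4, 0.7, -1.5]
[ 0.50484485 -0.08986217  0.04063716] [ 0.39218385  0.71258651 -1.50533615]
ee_pos: [0.505, -0.0888, 0.1336]
wrist_force: [-0.5, -0.2, -1.7]
ee_pos: [0.505, -0.0889, 0.1306]
wrist_force: [-0.4, 0.1, -1.1]
```

```bash
python3 shift.py '0 .0006 .001 0 .2;0 0 .001 0 .2;0 0 0 0 .2;0 0 0 0 .2' | grep -E 'ee_pos|wrist'
python3 shift.py '0 0 .001 0 .2;0 0 .001 0 .2;0 0 0 0 .2;0 0 0 0 .2' | grep -E 'ee_pos|wrist'
python3 - <<'E'
from h import *
F=[];P=[]
for i in range(6):
    imaging.snapshot('wrist');s=telemetry.state();F.append(s['wrist_force']);P.append(s['ee_pos'])
print(np.mean(F,0),np.std(F,0),np.mean(P,0))
E
```

```text
ee_pos: [0.5058, -0.089, 0.1289]
wrist_force: [-0.3, 0.0, 0.9]
ee_pos: [0.5058, -0.089, 0.1268]
wrist_force: [-1.4, -0.4, 1.9]
[-0.35056433  0.22307818  2.19299535] [0.39594023 0.28328824 0.32157874] [ 0.50575057 -0.08902058  0.12679794]
```

Plunger force is about 3.7 N and travel about 4 mm, which is consistent with the spring. I'll add 0.8 mm to reach half way and check again.

```bash
python3 shift.py '0 0 .0008 0 .2;0 0 0 0 .2;0 0 0 0 .2' | grep -E 'ee_pos|wrist|grip'
python3 - <<'E'
from h import *
F=[];P=[]
for i in range(8):
    n=('wrist','side')[i%2];s=snap(n,f'f_{n}');q=telemetry.state();F.append(q['wrist_force']);P.append(q['ee_pos'])
from scipy.spatial.transform import Rotation as R
print(np.mean(F,0),np.mean(P,0),R.from_quat(q['tool_rot']).apply([-.001,0,.091])+np.mean(P,0),R.from_quat(q['tool_rot']).apply([0,0,1]),q['clock'])
# board/cross in side view vs start; clamp-tab predicted centre ; body edges in wrist (grip tilt)
g=cv2.cvtColor(load('f_side')['image'],cv2.COLOR_RGB2GRAY);print(g[212:223,306:322])
w=cv2.cvtColor(load('f_wrist')['image'],cv2.COLOR_RGB2GRAY);print('rows',list(enumerate(w[188:200,318].tolist(),188)),list(enumerate(w[242:252,318].tolist(),242)))
a=load('f_side')['image'][180:240,275:355];cv2.imwrite('pics/end.png',cv2.resize(a,(800,600),interpolation=2)[:,:,::-1])
E
```

```text
ee_pos: [0.5057, -0.089, 0.1259]
wrist_force: [-0.0, 0.2, 2.9]
grip_width: 0.272
grip_force: 35.0
[-0.26247157  0.33457495  2.30208163] [ 0.50574343 -0.08900108  0.12595006] [ 0.50557612 -0.08998941  0.03495009] [ 2.14721183e-04 -6.52528642e-05 -9.99999975e-01] 14.8
[[ 90  94  98 100 107 118 129 134 132 134 148 175 191 198 196 199]
 [ 91  96  99 100 103 113 124 130 130 127 134 156 178 187 192 195]
 [ 93  99 101 101 105 114 125 131 128 124 118 128 146 164 182 193]
 [ 95 101 103 102 106 115 125 130 129 122 110 103 110 132 160 184]
 [100 101 102 100 102 113 125 130 127 120 108  96  94 105 133 164]
 [100 104 102  99  96 105 121 129 125 114 103  94  91  94 108 136]
 [101 102 103 101  95  99 111 118 113 102  94  91  91  93  96 107]
 [102 104 103 103  98  95  96 101 100  95  89  91  94  94  95  96]
 [104 104 105 103 100  95  88  89  95  96  95  95  97  97  96  94]
 [102 103 104 104 100  96  90  90  93  99  99  97  98  99  98  95]
 [101 103 102 103 100  99  95  93  97  97  97  99  98  98  97  93]]
rows [(188, 104), (189, 102), (190, 101), (191, 100), (192, 99), (193, 98), (194, 120), (195, 83), (196, 61), (197, 60), (198, 60), (199, 61)] [(242, 63), (243, 63), (244, 61), (245, 63), (246, 68), (247, 73), (248, 77), (249, 79), (250, 80), (251, 81)]
```

View pics/end.png

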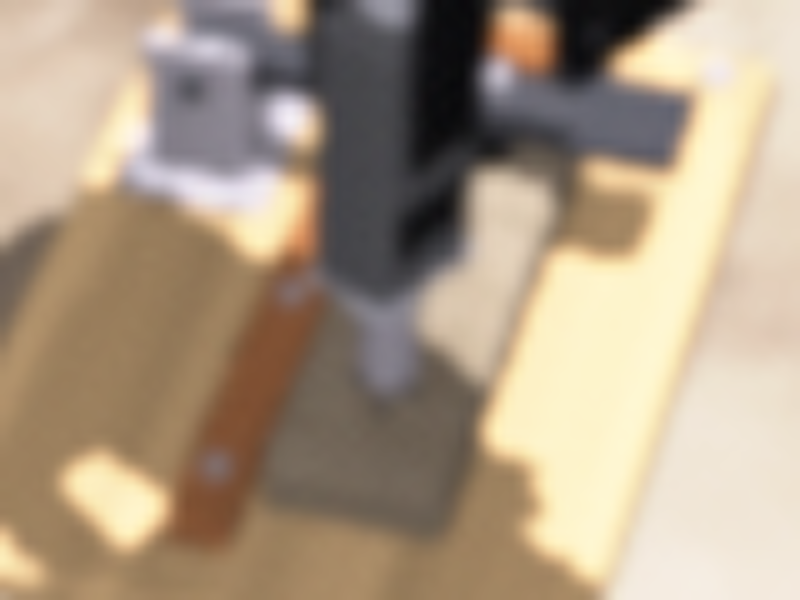

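The side view shows the gauge upright, its tip on the cross (lower arm still visible at crop (380,400)), the board unmoved and the clamp down. Position and force put the plunger in by about 4.3–4.7 mm of 10.

```bash
python3 -c "
from station import robot, imaging, telemetry
print(robot.sign_off())"
```

```text
the job is handed in; nothing more can be done
None
```

I handed the job in with the clamp fully down and the gauge held upright on the cross, plunger about 4.5 mm of 10 mm in; it finished at about 15 s of the 56 s allowed, and no result came back.

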